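# Rack a bisque tile from the slab board

## Robot

A 7-joint arm with a two-finger parallel gripper is mounted at the origin on the work surface. World frame = base frame: x ahead of the robot, y to its left, z up, the work surface at z = 0. Lengths are in m, angles in rad, forces in N, time in s.
With the tool pointing down it reaches from about 0.425 to 0.875 m from the base axis. Payload 4.7 kg.
Tool frame: the origin (TCP) lies midway between the tips of the shut fingers; the grasp point (between the pads) lies 19 mm behind it (ctrl.grip_point_offset is the distance from the TCP to the grasp point, in m); z points along the fingers, y is the line along which they close (so a half turn about z gives the same grasp; the last joint's range is limited). The gripper opens to 87 mm and grips with 3 to 60 N. Pads are 19 mm wide; open, the fingers measure 117 mm over their backs; the gripper's body (75 mm by 190 mm) begins 51 mm behind the grasp point.
Start: joints at [-1.312, 0.321, -0.07, 1.45, 0.023, 1.371, -0.057], TCP at [0.158, 0.631, 0.223] pointing down, gripper open.
Joint ranges: [-2.86, 2.86], [-0.3, 2.09], [-1.38, 1.24], [0.06, 2.45], [-1.56, 4.7], [0.09, 2.05], [-2.69, 2.69]. Speed limits (rad/s): [2.57, 2.57, 3.14, 3.14, 3.14, 3.14, 3.14].

## Interface

Orientations are given as a rotation vector (axis times angle).
In Python, from bench import ctrl gives the robot as it stands.
- The arm moves only by the tool move_arm, never from a script. Its argument "increments" is text: rows parted by semicolons, each of 7 numbers parted by spaces: the shift along the world's x, y, z in mm, then the turn, a rotation vector about the world's x, y, z in degrees, then the closure in counts, from 0 (fully open) to 255 (shut). A call has exactly 8 rows; each row shifts and turns the commanded pose from where the row before left it; what a row does not reach is not made up. A row lasts 1/12 s, in which the tool goes at most 41.7 mm and 7.16 degrees, less where a joint would pass 70% of its speed; a pose out of reach is approached as far as the arm can. A call with a gripper value outside its range is refused whole. The fingers move at their own pace and stop on an object; "grip_force" is the grip in N (left out, the last holds). Time passes only in rows, so rows that do not move let the fingers close, or fill a call up. It gives the time, the measured TCP pose, the force, the opening and the grip force at its end, in the units of the state.
- ctrl.get_state(): the state, without advancing time (a new reading comes with each control period).
- ctrl.get_image(name): name is "scene" or "top"; returns a dict with "frame" (400x640x3 uint8, red, green, blue), "depth" (400x640 float32, m along the optical axis (not along the pixel's ray), 0 where there is no reading), "fx", "fy", "cx", "cy" (pixels), "k1" (the pictures are not rectified: a ray, as slopes to the right and down, at radius r is drawn at 1 + k1 r^2 times it, then the intrinsics apply), "position" and "orientation" of the camera in the world. Camera axes: x right, y down, z forward; pixel columns grow to the right and rows downward; lengths in m; the calibration is good to about 2 mm. A picture is of the moment at which its call begins.
- ctrl.close_job(): hands the job in; it is judged then, once.
Trained networks look in a picture, given as the dict that the camera call returned (one of the last four; its "shot" number tells which), for a name from the list of things; names that differ only in an ending like _2 or _b are one class to them, and where a whole thing is asked for, a point or a joint stands for the part that bears it (a point fixed in the world has none). Each returns a list of dicts, best first, with "score" (0 to 1); they miss things now and then, are a little off and sometimes report something else, mostly with a low value. They report only what shows in the picture. A call takes as long as a camera call. They do not tell look-alikes from the thing itself.
- ctrl.find_in(target, picture): "centre" ([x, y, z] in m, in world coordinates, good to about 4 mm: the middle of the surface that is visible of it).
- ctrl.silhouettes(target, picture): "region" (400x640 bool, what is visible of it).
The state is a dict: "time": time; "joint_positions": joint angles; "qd": joint speeds; "joint_torque": joint torques, N m; "position": TCP position; "tool_rot": TCP orientation; "ft_force": force on the tool from outside, world axes, zero at the start; "torque": the same for the moment, N m; "grip_width": opening from 0.0 (shut) to 1.0 (fully open); "grip_force": force on a finger pad.
Only numpy, scipy, OpenCV 4.12 (cv2) and the standard library are available. Lean on these libraries where they do the work, as an engineer would, in place of code of your own. Each camera call takes 0.05 s, during which the arm holds its last target. There are 200 camera calls.

## Task

A thin bisque-fired tile lies flat on the raised slab board, boxed in between two rolling strips so that it cannot be gripped there. Slide it along the strips until its end sticks well out past either end of the board (a good 50 mm, not so far that it tips), grip it by the overhanging end, and lay it flat across both rails of the drying rack, in the middle of the empty bay and square to the rails like the glazed tile beside it. The tile is brittle: do not drop it or let it fall to the table, and leave the glazed tile, square pot and star cutter where they are.

Things in the scene. Friction and masses are not known exactly. Their poses are not given: they have to be found in the camera images.
- board_top (a point): Fixed raised plywood board, 150 (x) by 260 (y) mm, flat top 60 mm above the table. Origin: centre of the top face. Two dark wooden strips are fixed on it along y, full length, 16 mm wide, 8 mm high, inner faces at x = -35 and +35 mm. Both ends (y = -130, +130 mm) are open, with free space beyond and below: the tile may be slid out past either.
- tile_center (a point): The bisque tile to be moved: pinkish terracotta slab with stamped flowers, 60 (x) by 190 (y) by 6 (z) mm, about 0.11 to 0.18 kg. Origin: its very centre, 3 mm above its underside; z up, y along its length. It starts flat on the board, length along the strips and about 5 mm short of each, its centre within 30 mm of the board's.
- tile: The same tile; origin at the centre of its underside, same axes.
- rack_bay (a point): Fixed wooden drying rack: two rails along x, each 230 mm long, 16 mm wide, tops 60 mm above the table, centred at y = -30 and +30 mm. Origin: middle of the empty bay, half-way between the rails, level with their tops; the rails run from x = -60 to +170 mm. A tile lies across them, length along y (either way round), overhanging both outer faces by 57 mm, with free space beneath.
- rack: The same rack; origin at the centre of its base on the table. The base is 100 mm wide (y, to +-50 mm) and 12 mm thick. The empty bay's middle is at x = -55 mm, y = 0, z = 60 mm.
- board: The same board; origin on the table under its centre, same axes as board_top. It may stand left or right of the robot's centre line, the rack on the other side.
- glazed_tile: Bystander: a blue-green glazed tile of the same size lying across the same rails, about 120 mm in +x from the empty bay's middle. Origin: centre of its underside.
- pot: Bystander: square grey open pot, 80 by 80 by 75 mm high, on the table beyond the work. Origin: centre of its underside.
- cutter: Bystander: star-shaped sheet steel cutter, 96 mm across, 25 mm high, on the table beyond the work. Origin: centre of its underside.
Things that resemble listed ones, but are neither listed nor needed, are in the scene too. What is shaped like the tile but purple, red or yellow is not meant.

How it is judged:
By the outcome, as a careful person would: the job done as asked, in the order asked, and still so for the second after the job is handed in, with the robot touching nothing.
It also fails if it takes over 58 s, if anything falls off the work surface, if the arm or the gripper's body presses on something with over 40 N, if the wrist force passes 120 N, or if a joint passes its speed limit or range.

## Working session

There is one attempt and no reset: what is moved stays moved. The work goes in short steps, Python scripts to look and compute and a tool call to move; the robot and the scene stay as the last step left them, time stands still between calls to the robot, and variables do not carry over. Pictures are saved under pics/ and viewed, at most 10 in all, crops included, and the job is handed in when it is done.

Besides the shell and the picture viewer there is one more tool, called after "Request:" by a JSON object that holds its "op" and its "data", one argument or row to a line. move_arm: Moves the arm, as the interface text tells. Its arguments: {"type":"object","properties":{"increments":{"type":"string"},"grip_force":{"type":"number"}},"required":["increments"]}

```bash
mkdir -p pics; ls
python3 - <<'E'
from bench import ctrl
import cv2,numpy as np
for n in ("scene","top"):
    p=ctrl.get_image(n); cv2.imwrite(f"pics/{n}0.png",p["frame"][:,:,::-1])
    np.savez(f"{n}0.npz",**{k:v for k,v in p.items()})
    print(n,{k:v for k,v in p.items() if k not in("frame","depth")})
    for t in ("board_top","tile","rack","rack_bay","board","glazed_tile","tile_center","pot","cutter"):
        try: print(t,[(np.round(d["centre"],3),round(d["score"],2)) for d in ctrl.find_in(t,p)][:4])
        except Exception as e: print(t,e)
print(ctrl.get_state())
E
```

```text
pics
scene {'fx': 503.48593949255167, 'fy': 503.48593949255167, 'cx': 322.9613169174052, 'cy': 201.25473813301895, 'k1': -0.10007321440427602, 'position': array([1.17406047, 0.86912183, 1.32330568]), 'orientation': array([-0.71141866, -2.62799982,  1.06281783]), 'shot': 1}
board_top [(array([ 0.525, -0.184,  0.059]), 0.64)]
tile [(array([ 0.498, -0.227,  0.062]), 0.85), (array([ 0.546, -0.492,  0.008]), 0.81), (array([ 0.278, -0.317,  0.004]), 0.79), (array([ 0.313, -0.573,  0.004]), 0.63)]
rack [(array([0.53 , 0.221, 0.029]), 0.6)]
rack_bay [(array([0.536, 0.222, 0.028]), 0.65), (array([ 0.773, -0.125,  0.011]), 0.34)]
board [(array([ 0.526, -0.187,  0.058]), 0.93)]
glazed_tile [(array([0.622, 0.234, 0.068]), 0.94), (array([ 0.774, -0.124,  0.012]), 0.33)]
tile_center [(array([ 0.275, -0.32 ,  0.005]), 0.94), (array([ 0.31 , -0.571,  0.006]), 0.88), (array([ 0.501, -0.227,  0.068]), 0.7), (array([ 0.546, -0.489,  0.005]), 0.57)]
pot []
cutter [(array([ 0.775, -0.124,  0.015]), 0.78), (array([0.623, 0.235, 0.067]), 0.56)]
top {'fx': 419.65209280505184, 'fy': 419.65209280505184, 'cx':
[... 916 characters left out ...]
ns': array([-1.31192202,  0.32096205, -0.07011794,  1.45047577,  0.02260501,
        1.37079795, -0.05687497]), 'qd': array([ 1.07311744e-03,  3.80043382e-04,  3.77440120e-04, -5.82892473e-04,
       -9.92060180e-04,  3.48371333e-05, -1.25535345e-05]), 'joint_torque': array([ 6.39609389e-04, -4.91124701e+01, -4.02779309e-01, -3.12783659e+01,
       -6.39207708e-02,  3.36467160e-02,  3.29040688e-05]), 'position': array([0.15754203, 0.63065291, 0.22262352]), 'tool_rot': array([3.83428225e-01, 3.11804617e+00, 2.17670606e-04]), 'ft_force': array([-0.67481425, -0.60465139, -0.81035702]), 'torque': array([-0.02992618,  0.06063146, -0.0287044 ]), 'grip_force': 0.0, 'grip_width': 0.9993511914006854}
```

View pics/scene0.png

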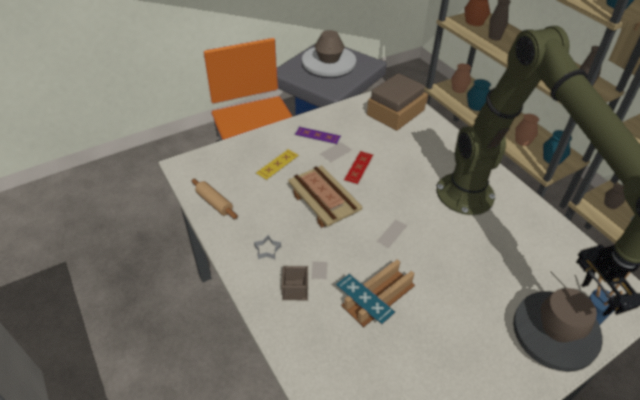

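View pics/top0.png

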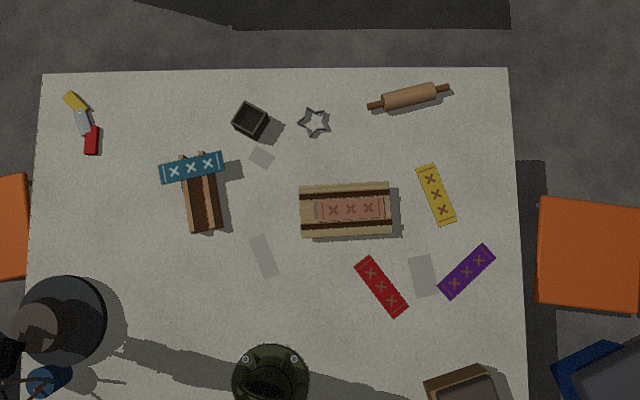

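The scene view shows the board with the pink tile at about (323,190) and the rack with the glazed tile at (375,295). In the top view (up is +x, left is +y) the board is at (345,210), the tile at (350,208), the rack at (200,195) and the glazed tile at (190,167). The yellow, red and purple tiles are decoys. Next I measure the poses in both views.

```bash
cat > h.py <<'E'
import numpy as np,cv2
from scipy.spatial.transform import Rotation as R
def rays(p,uv):
    K=np.array([[p["fx"],0,p["cx"]],[0,p["fy"],p["cy"]],[0,0,1.]])
    # drawn = ray*(1+k1 r^2): forward model == cv2 radial k1
    n=cv2.undistortPoints(np.asarray(uv,float).reshape(-1,1,2),K,np.array([float(p["k1"]),0,0,0])).reshape(-1,2)
    return np.c_[n,np.ones(len(n))]
def cloud(p):
    v,u=np.mgrid[:400,:640]; r=rays(p,np.c_[u.ravel(),v.ravel()])
    P=(r*p["depth"].reshape(-1,1).astype(float))@R.from_rotvec(p["orientation"]).as_matrix().T+p["position"]
    return P.reshape(400,640,3)
def onplane(p,uv,z):
    d=rays(p,uv)@R.from_rotvec(p["orientation"]).as_matrix().T; o=np.asarray(p["position"])
    return o+d*((z-o[2])/d[:,2])[:,None]
def rect(xy):
    (c,s,a)=cv2.minAreaRect((np.asarray(xy)*1000).astype(np.float32)); 
    if s[0]<s[1]: s=s[::-1]; a+=90
    return np.round(c,1),np.round(s,1),round((a+90)%180-90,1)   # angle of long side from +x
def sil(ctrl,p,name,near,tol=.06):
    C=cloud(p);out=[]
    for d in ctrl.silhouettes(name,p):
        m=d["region"]&(p["depth"]>0); 
        if m.sum()<30: continue
        c=np.median(C[m],0)
        if np.hypot(*(c[:2]-near))<tol: out.append((d["score"],d["region"]))
    return out[0][1] if out else None
def measure(p,m,z):
    """mask -> rect on plane z, median depth height"""
    v,u=np.nonzero(m); C=cloud(p)[m]
    C=C[C[:,2]>0.03]
    return (*rect(onplane(p,np.c_[u,v],z)[:,:2]),"zmed",round(float(np.median(C[:,2]))*1000,1) if len(C) else None)
E
python3 - <<'E'
from bench import ctrl
from h import *
cs={}
for n in ("scene","top"):
    p=ctrl.get_image(n); C=cloud(p)
    for name,near,z in (("board",(.505,-.2),.06),("tile",(.498,-.23),.066),("glazed_tile",(.618,.23),.066),("rack",(.52,.21),.06)):
        m=sil(ctrl,p,name,np.array(near))
        if m is None: print(n,name,"none");continue
        print(n,name,*measure(p,m,z))
        if name in("tile","glazed_tile"):
            v,u=np.nonzero(m); r=rays(p,[[u.mean(),v.mean()]])@R.from_rotvec(p["orientation"]).as_matrix().T
            cs.setdefault(name,[]).append((np.array(p["position"]),r[0]/np.linalg.norm(r[0])))
        if name=="rack":
            Q=C[m]; Q=Q[(Q[:,2]>.053)&(Q[:,2]<.064)]; print("  rail pts",len(Q),rect(Q[:,:2]))
        if name=="board":
            Q=C[m]; Q=Q[(Q[:,2]>.053)&(Q[:,2]<.075)]; print("  top pts",len(Q),rect(Q[:,:2]), np.percentile(Q[:,2],[10,50,90]))
for k,L in cs.items():
    if len(L)==2:
        A=sum(np.eye(3)-np.outer(d,d) for o,d in L); b=sum((np.eye(3)-np.outer(d,d))@o for o,d in L)
        X=np.linalg.solve(A,b); print(k,"triang",X, [np.linalg.norm(np.cross(X-o,d)) for o,d in L])
p=ctrl.get_image("top")
cv2.imwrite("pics/top_crop.png",cv2.resize(p["frame"][130:260,140:420,::-1],None,fx=2.8,fy=2.8,interpolation=cv2.INTER_CUBIC))
E
```

```text
scene board [ 509.3 -212.3] [282.  183.7] -86.7 zmed 60.3
  top pts 1543 (array([ 495.5, -215.4]), array([269. , 155.1]), -87.2) [0.05564005 0.06103781 0.06805088]
scene tile [ 496.7 -230.4] [196.4  66.6] -84.8 zmed 64.8
scene glazed_tile [620.3 228.9] [190.8  63.2] -77.2 zmed 65.9
scene rack [563.2 231.8] [253.2 111. ] 9.8 zmed 56.6
  rail pts 456 (array([553.5, 213.2]), array([229.6,  81.2]), 10.6)
top board [ 495.4 -217.8] [262.  152.9] -86.8 zmed 61.6
  top pts 3287 (array([ 494.4, -217.3]), array([260.2, 150.1]), -87.2) [0.05798968 0.06161243 0.06921212]
top tile [ 495.  -233.1] [189.8  60.7] -86.6 zmed 66.2
top glazed_tile [617.7 226. ] [192.   62.4] -77.1 zmed 66.1
top rack [550.6 197.5] [233.6 103.6] 10.8 zmed 58.7
  rail pts 630 (array([551.1, 210.2]), array([226.8,  77.7]), 10.4)
tile triang [ 0.49378214 -0.23198336  0.05855054] [np.float64(0.002203185525085918), np.float64(0.002203185525085773)]
glazed_tile triang [0.61777271 0.22834638 0.05902604] [np.float64(0.0013243400822125326), np.float64(0.001324340082212461)]
```

View pics/top_crop.png

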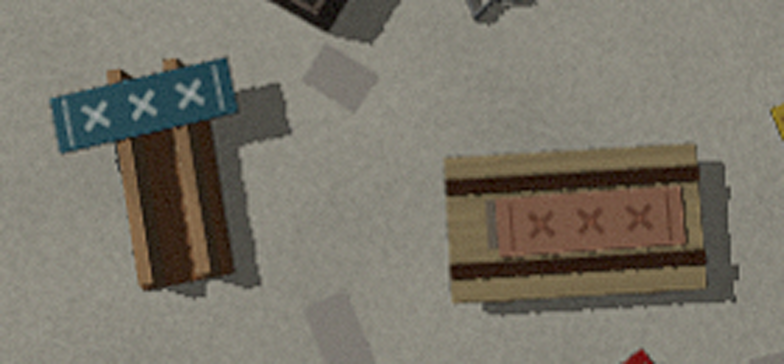

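The crop shows the tile between the strips, from x≈495 to 685 px, nearer the right-hand (-y) end. So I will push its left (+y) end towards -y with shut fingers. First I move above the start of the push.

Request:
{"op": "move_arm", "data": {
  "increments": "35 -20 0 0 0 -6 255;35 -20 0 0 0 -6 255;35 -20 0 0 0 -6 255;35 -20 0 0 0 -6 255;35 -20 0 0 0 -6 255;35 -20 0 0 0 -6 255;35 -20 0 0 0 -6 255;35 -20 0 0 0 -6 255",
  "grip_force": 20
}}

```text
time: 2.22
position: [0.4391, 0.4695, 0.2229]
tool_rot: [1.625, 2.688, 0.001]
ft_force: [-0.0, 1.9, -0.2]
grip_width: 0.476
grip_force: 0.0
```

Request:
{"op": "move_arm", "data": {
  "increments": "5 -38 0 0 0 -3 255;5 -38 0 0 0 -3 255;5 -38 0 0 0 -3 255;5 -38 0 0 0 -3 255;5 -38 0 0 0 -3 255;5 -38 0 0 0 -3 255;5 -38 0 0 0 -3 255;5 -38 0 0 0 -4 255"
}}

```text
time: 2.88
position: [0.4775, 0.1648, 0.2229]
tool_rot: [2.166, 2.276, 0.001]
ft_force: [0.5, -0.4, -0.4]
grip_width: 0.014
grip_force: 0.0
```

Request:
{"op": "move_arm", "data": {
  "increments": "2 -35 0 0 0 0 255;2 -35 0 0 0 0 255;2 -35 0 0 0 0 255;2 -35 0 0 0 0 255;2 -35 0 0 0 0 255;1 -35 0 0 0 0 255;1 -35 0 0 0 0 255;0 -35 0 0 0 0 255"
}}

```text
time: 3.55
position: [0.4895, -0.115, 0.223]
tool_rot: [2.162, 2.278, 0.002]
ft_force: [1.0, 0.9, -0.2]
grip_width: 0.005
grip_force: 0.0
```

```bash
cat >> h.py <<'E'
def tool(s):
    M=R.from_rotvec(s["tool_rot"]).as_matrix()
    return np.round(s["position"]*1000,1),"yaw(y)",round(np.degrees(np.arctan2(M[1,1],M[0,1])),1),"z",np.round(M[:,2],3),"t",round(s["time"],2),"F",np.round(s["ft_force"],1),"w",round(s["grip_width"],3),s["grip_force"]
E
python3 - <<'E'
from bench import ctrl
from h import *
print(*tool(ctrl.get_state()))
E
```

```text
[ 489.5 -115.   223. ] yaw(y) 3.0 z [ 0.001  0.001 -1.   ] t 3.55 F [ 1.   0.9 -0.2] w 0.005 0.0
```

Request:
{"op": "move_arm", "data": {
  "increments": "0 0 -30 0 0 0 255;0 0 -30 0 0 0 255;0 0 -30 0 0 0 255;0 0 -30 0 0 0 255;0 0 -25 0 0 0 255;0 0 -10 0 0 0 255;0 0 -3 0 0 0 255;0 0 -2 0 0 0 255"
}}

```text
time: 4.22
position: [0.4899, -0.1135, 0.0629]
tool_rot: [2.163, 2.278, 0.0]
ft_force: [-0.3, -0.4, 0.4]
grip_width: 0.004
grip_force: 0.0
```

Request:
{"op": "move_arm", "data": {
  "increments": "0 0 -0.5 0 0 0 255;0 0 -0.5 0 0 0 255;0 0 0 0 0 0 255;0 0 0 0 0 0 255;0 -2 0 0 0 0 255;0 -2 0 0 0 0 255;0 -2 0 0 0 0 255;0 0 0 0 0 0 255"
}}

```text
time: 4.88
position: [0.4896, -0.12, 0.0617]
tool_rot: [2.164, 2.277, -0.0]
ft_force: [0.1, -0.1, -0.1]
grip_width: 0.004
grip_force: 0.0
```

Request:
{"op": "move_arm", "data": {
  "increments": "0.3 -4 0 0 0 0 255;0.4 -8 0 0 0 0 255;0.4 -8 0 0 0 0 255;0.4 -8 0 0 0 0 255;0.4 -8 0 0 0 0 255;0.4 -8 0 0 0 0 255;0.4 -8 0 0 0 0 255;0.3 -4 0 0 0 0 255"
}}

```text
time: 5.55
position: [0.4924, -0.1771, 0.0616]
tool_rot: [2.164, 2.276, -0.001]
ft_force: [0.1, 0.9, -0.2]
grip_width: 0.007
grip_force: 0.5
```

```bash
cat > look.py <<'E'
from bench import ctrl
from h import *
import sys
near=np.array([float(sys.argv[1]),float(sys.argv[2])]); z=float(sys.argv[3])
print(*tool(ctrl.get_state()))
for n in ("scene","top"):
    p=ctrl.get_image(n)
    m=sil(ctrl,p,"tile",near,.12)
    # pink pixels: reddish, moderate saturation
    h=cv2.cvtColor(p["frame"],cv2.COLOR_RGB2HSV); C=cloud(p)
    k=((h[...,0]<10)|(h[...,0]>172))&(h[...,1]>60)&(h[...,1]<170)&(h[...,2]>70)&(np.hypot(C[...,0]-near[0],C[...,1]-near[1])<.15)&(abs(C[...,2]-z)<.02)
    k=cv2.morphologyEx(k.astype(np.uint8),cv2.MORPH_OPEN,np.ones((2,2)))>0
    print(n,"sil",measure(p,m,z) if m is not None else None,"col",k.sum(),measure(p,k,z) if k.sum()>30 else None)
    if len(sys.argv)>4 and n in sys.argv[5]:
        q=onplane; v,u=np.nonzero(m if m is not None else k); a,b=int(np.mean(u)),int(np.mean(v))
        y0,x0=max(b-70,0),max(a-90,0)
        cv2.imwrite(f"pics/{sys.argv[4]}_{n}.png",cv2.resize(p["frame"][y0:y0+140,x0:x0+180,::-1],None,fx=4,fy=4,interpolation=cv2.INTER_CUBIC))
E
python3 look.py .5 -.28 .066
```

```text
[ 492.4 -177.1   61.6] yaw(y) 2.9 z [ 0.    -0.001 -1.   ] t 5.55 F [ 0.1  0.9 -0.2] w 0.007 0.48671853728592396
scene sil (array([ 500.6, -279.6]), array([191. ,  60.7]), -89.4, 'zmed', 65.0) col 0 None
top sil (array([ 497. , -302.3]), array([156.2,  62.9]), -85.8, 'zmed', 66.2) col 8 None
```

Request:
{"op": "move_arm", "data": {
  "increments": "0.2 -4 0 0 0 0 255;0.4 -7 0 0 0 0 255;0.4 -7 0 0 0 0 255;0.4 -7 0 0 0 0 255;0.3 -6 0 0 0 0 255;0.2 -5 0 0 0 0 255;0.1 -2 0 0 0 0 255;0 0 0 0 0 0 255"
}}

```text
time: 6.42
position: [0.4944, -0.2145, 0.0616]
tool_rot: [2.164, 2.277, -0.001]
ft_force: [0.3, 0.9, 1.0]
grip_width: 0.01
grip_force: 0.0
```

Request:
{"op": "move_arm", "data": {
  "increments": "0 8 0 0 0 0 255;0 8 4 0 0 0 255;0 0 30 0 0 0 255;0 0 30 0 0 0 255;0 0 30 0 0 0 200;0 -20 20 0 0 0 100;0 -35 0 0 0 0 0;0 -35 0 0 0 0 0"
}}

```text
time: 7.08
position: [0.4969, -0.2858, 0.1779]
tool_rot: [2.154, 2.283, 0.006]
ft_force: [0.5, -0.5, 1.1]
grip_width: 0.223
grip_force: 0.0
```

```bash
python3 look.py .5 -.32 .066 b scene
```

```text
[ 496.9 -285.8  177.9] yaw(y) 3.3 z [ 0.005  0.001 -1.   ] t 7.08 F [ 0.5 -0.5  1.1] w 0.223 0.0
scene sil (array([ 498.9, -316.9]), array([190.3,  60.3]), -87.2, 'zmed', 65.3) col 0 None
top sil None col 0 None
```

View pics/b_scene.png

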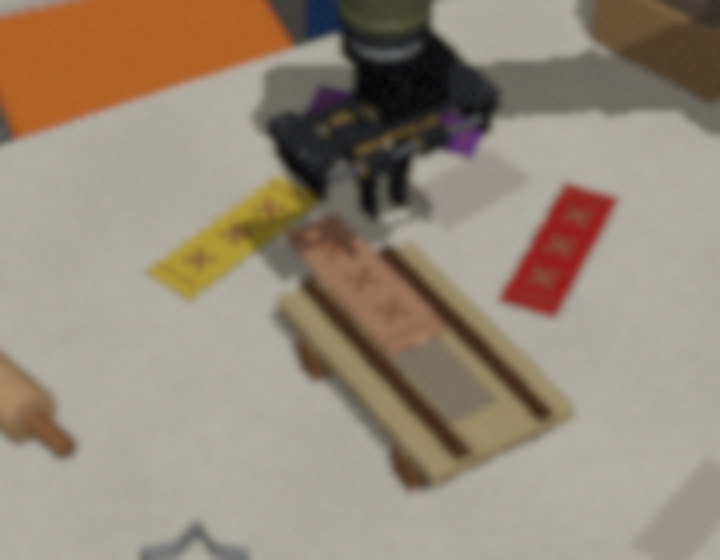

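The tile now overhangs the far (-y) end of the board by about 66 mm (its end is at about (320,235) px). It is straight and sits between the strips. Next I move above the overhang with the gripper open.

Request:
{"op": "move_arm", "data": {
  "increments": "1 -20 0 0 0 0 0;1 -20 0 0 0 0 0;1 -20 0 0 0 0 0;1 -20 0 0 0 0 0;1 -10 0 0 0 0 0;0 -2 0 0 0 0 0;0 0 0 0 0 0 0;0 0 0 0 0 0 0"
}}

```text
time: 7.95
position: [0.5002, -0.3773, 0.1753]
tool_rot: [-2.16, -2.28, -0.002]
ft_force: [0.1, 0.1, -0.6]
grip_width: 0.973
grip_force: 0.0
```

```bash
python3 look.py .5 -.32 .066 c top
```

```text
[ 500.2 -377.3  175.3] yaw(y) 3.1 z [-0.     0.002 -1.   ] t 7.95 F [ 0.1  0.1 -0.6] w 0.973 0.0
scene sil (array([ 499.6, -314.7]), array([190.9,  61.6]), -87.4, 'zmed', 65.0) col 0 None
top sil (array([ 496.3, -296.1]), array([144.7,  59.9]), -87.7, 'zmed', 66.2) col 4 None
```

Request:
{"op": "move_arm", "data": {
  "increments": "1 -3 -25 0 0 0 0;0 0 -25 0 0 0 0;0 0 -25 0 0 0 0;0 0 -25 0 0 0 0;0 0 -20 0 0 0 0;0 0 -8 0 0 0 0;0 0 -3 0 0 0 0;0 0 0 0 0 0 0"
}}

```text
time: 8.82
position: [0.5007, -0.3821, 0.0446]
tool_rot: [-2.163, -2.279, 0.0]
ft_force: [-0.7, -0.1, 0.8]
grip_width: 1.0
grip_force: 0.0
```

Request:
{"op": "move_arm", "data": {
  "increments": "0 0 0 0 0 0 50;0 0 0 0 0 0 60;0 0 0 0 0 0 70;0 0 0 0 0 0 80;0 0 0 0 0 0 90;0 0 0 0 0 0 100;0 0 0 0 0 0 110;0 0 0 0 0 0 120",
  "grip_force": 40
}}

```text
time: 9.48
position: [0.5008, -0.3826, 0.045]
tool_rot: [2.163, 2.278, 0.0]
ft_force: [-1.2, 0.5, 1.7]
grip_width: 0.682
grip_force: 40.0
```

Request:
{"op": "move_arm", "data": {
  "increments": "0 0 0 0 0 0 120;0 0 0 0 0 0 120;0 0 0 0 0 0 120;0 0 0 0 0 0 120;0 0 0 0 0 0 120;0 0 0 0 0 0 120;0 0 0 0 0 0 120;0 0 0 0 0 0 120"
}}

```text
time: 10.15
position: [0.5007, -0.3826, 0.0447]
tool_rot: [2.163, 2.278, 0.0]
ft_force: [0.3, -0.6, 2.4]
grip_width: 0.681
grip_force: 40.0
```

Request:
{"op": "move_arm", "data": {
  "increments": "0 0 2 0 0 0 120;0 0 5 0 0 0 120;0 0 8 0 0 0 120;0 0 10 0 0 0 120;0 0 10 0 0 0 120;0 0 10 0 0 0 120;0 0 5 0 0 0 120;0 0 0 0 0 0 120",
  "grip_force": 50
}}

```text
time: 10.82
position: [0.5015, -0.3831, 0.0967]
tool_rot: [2.161, 2.276, 0.001]
ft_force: [1.1, -0.2, -1.2]
grip_width: 0.677
grip_force: 50.0
```

```bash
python3 look.py .5 -.32 .116 d scene
python3 - <<'E'
from bench import ctrl
from h import *
p=ctrl.get_image("scene");C=cloud(p);m=sil(ctrl,p,"tile",np.array([.5,-.32]),.12)
if m is None: raise SystemExit("none")
m=cv2.erode(m.astype(np.uint8),np.ones((3,3)))>0
Q=C[m];Q=Q[abs(Q[:,2]-.11)<.05]
A=np.c_[Q[:,:2]-[.5,-.32],np.ones(len(Q))]
c=np.linalg.lstsq(A,Q[:,2],rcond=None)[0]; print("plane slopes",c,len(Q))
E
```

```text
[ 501.5 -383.1   96.7] yaw(y) 3.0 z [ 0.003 -0.002 -1.   ] t 10.82 F [ 1.1 -0.2 -1.2] w 0.677 49.993969202041626
scene sil (array([ 500.2, -311.9]), array([190.9,  62.1]), -88.4, 'zmed', 114.7) col 0 None
top sil (array([ 495.4, -290.1]), array([133.4,  60.9]), -87.3, 'zmed', 114.4) col 24 None
plane slopes [ 0.01088086 -0.01158382  0.11304397] 432
```

View pics/d_scene.png

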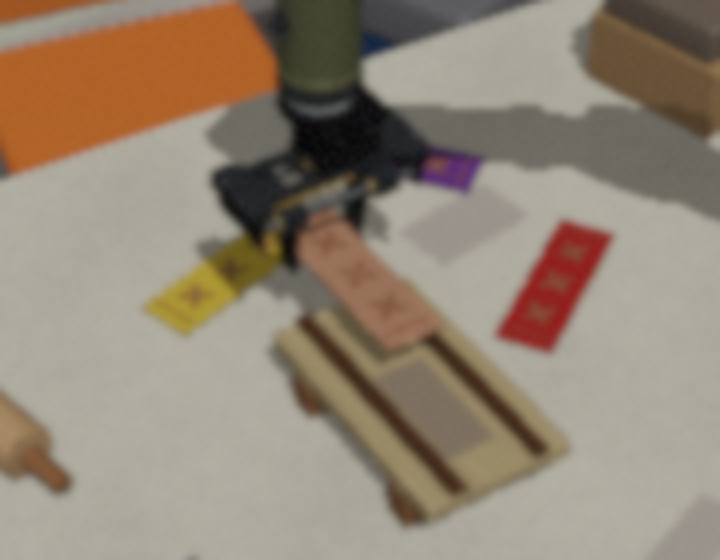

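The tile is up, nearly level (about 0.7° droop) and firmly held at its end, at about (325,225) px. Next I refine the rack pose.

```bash
cat > rack.py <<'E'
from bench import ctrl
from h import *
from scipy.optimize import minimize
for n in ("top","scene"):
    p=ctrl.get_image(n);C=cloud(p)
    near=np.hypot(C[...,0]-.551,C[...,1]-.21)<.16
    g=sil(ctrl,p,"glazed_tile",np.array([.618,.228]))
    g=cv2.dilate(g.astype(np.uint8),np.ones((3,3)))>0
    k=near&~g&(C[...,2]>.052)&(C[...,2]<.066)
    v,u=np.nonzero(k); P=onplane(p,np.c_[u,v],.06)[:,:2]*1000
    P=P[np.hypot(*(P-[551,210]).T)<150]
    def local(q,P): 
        a=np.radians(q[2]); d=P-q[:2]; return np.c_[d@[np.cos(a),np.sin(a)],d@[-np.sin(a),np.cos(a)]]
    # rails: |y|-30 near 0 robustly
    def cost(q):
        l=local(q,P); e=np.maximum(abs(abs(l[:,1])-30)-7,0); f=np.maximum(abs(l[:,0])-115,0)
        return np.minimum(e,12).mean()+np.minimum(f,12).mean()*1+np.minimum(abs(abs(l[:,1])-30),15).mean()*.3
    best=min((minimize(cost,[551,210,a],method="Nelder-Mead") for a in (9,10.5,12,13.5)),key=lambda r:r.fun)
    q=best.x; l=local(q,P); s=l[abs(abs(l[:,1])-30)<11]
    print(n,len(P),np.round(q,1),round(best.fun,2),"x pct",np.percentile(s[:,0],[0,1,99,100]).round(1))
    for sg in (1,-1):
        t=s[s[:,1]*sg>0]; c=np.polyfit(t[:,0],t[:,1],1); print("  rail",sg,len(t),"slope deg",np.degrees(np.arctan(c[0])).round(2),"y",c[1].round(1))
    gm=cv2.erode(g.astype(np.uint8),np.ones((3,3)))>0
    print("  glazed",measure(p,gm,.066))
    if n=="top":
        print("outline local:")
E
python3 rack.py
```

```text
top 665 [551.5 210.   10.7] 1.58 x pct [-114.4 -112.5  112.   114.1]
  rail 1 334 slope deg 0.0 y 30.2
  rail -1 331 slope deg 0.01 y -30.2
  glazed (array([616.7, 225.7]), array([193.3,  64. ]), -77.7, 'zmed', 66.2)
outline local:
scene 492 [553.5 214.2  10.3] 1.62 x pct [-116.6 -114.2  114.6  117.2]
  rail 1 256 slope deg 0.25 y 29.7
  rail -1 235 slope deg -0.34 y -29.6
  glazed (array([619.1, 229.2]), array([189.9,  63.4]), -77.4, 'zmed', 65.9)
```

Request:
{"op": "move_arm", "data": {
  "increments": "0 5 5 0 0 0 120;0 10 8 0 0 0 120;0 14 10 0 0 0 120;0 18 12 0 0 0 120;0 22 12 0 0 0 120;0 22 10 0 0 0 120;0 22 5 0 0 0 120;0 22 3 0 0 0 120"
}}

```text
time: 11.98
position: [0.501, -0.2458, 0.1613]
tool_rot: [2.162, 2.278, 0.003]
ft_force: [-0.4, 0.3, -2.2]
grip_width: 0.674
grip_force: 50.0
```

Request:
{"op": "move_arm", "data": {
  "increments": "0 25 0 0 0 0 120;1 28 0 0 0 1 120;1 28 0 0 0 1 120;1 28 0 0 0 1 120;1 28 0 0 0 1 120;1 28 0 0 0 1 120;1 28 0 0 0 1 120;1 28 0 0 0 1 120"
}}

```text
time: 12.65
position: [0.5072, -0.0243, 0.1605]
tool_rot: [2.018, 2.407, 0.002]
ft_force: [0.9, -0.3, -1.7]
grip_width: 0.681
grip_force: 50.0
```

Request:
{"op": "move_arm", "data": {
  "increments": "1 28 0 0 0 0.6 120;0 28 0 0 0 0 120;0 28 0 0 0 0 120;0 25 0 0 0 0 120;0 20 0 0 0 0 120;0 15 0 0 0 0 120;0 10 0 0 0 0 120;0 5 0 0 0 0 120"
}}

```text
time: 13.32
position: [0.5081, 0.1346, 0.1601]
tool_rot: [-2.004, -2.419, -0.001]
ft_force: [1.0, 1.0, -1.2]
grip_width: 0.676
grip_force: 50.0
```

Request:
{"op": "move_arm", "data": {
  "increments": "0 2 -10 0 0 0 120;0 2 -15 0 0 0 120;0 0 -15 0 0 0 120;0 0 -15 0 0 0 120;0 0 -15 0 0 0 120;0 0 -10 0 0 0 120;0 0 -5 0 0 0 120;0 0 0 0 0 0 120"
}}

```text
time: 13.98
position: [0.5077, 0.1355, 0.0733]
tool_rot: [-2.008, -2.415, 0.004]
ft_force: [-0.1, 1.3, -0.9]
grip_width: 0.677
grip_force: 50.0
```

```bash
python3 look.py .498 .2 .095 e top
python3 - <<'E'
from bench import ctrl
from h import *
p=ctrl.get_image("top");C=cloud(p);m=sil(ctrl,p,"tile",np.array([.5,.2]),.06)
if m is None: raise SystemExit("none")
m=cv2.erode(m.astype(np.uint8),np.ones((3,3)))>0
Q=C[m];Q=Q[abs(Q[:,2]-.095)<.03]
A=np.c_[Q[:,:2]-[.498,.2],np.ones(len(Q))]
print("plane",np.linalg.lstsq(A,Q[:,2],rcond=None)[0],len(Q))
E
```

```text
[507.7 135.5  73.3] yaw(y) 10.5 z [-0.002 -0.001 -1.   ] t 13.98 F [-0.1  1.3 -0.9] w 0.677 49.99421417713165
scene sil (array([494.3, 219.2]), array([155.6,  63.8]), -78.0, 'zmed', 92.7) col 0 None
top sil None col 0 None
  return _methods._mean(a, axis=axis, dtype=dtype,
  ret = ret.dtype.type(ret / rcount)
Traceback (most recent call last):
  File "look.py", line 15, in <module>
    q=onplane; v,u=np.nonzero(m if m is not None else k); a,b=int(np.mean(u)),int(np.mean(v))
                                                              ~~~^^^^^^^^^^^^
ValueError: cannot convert float NaN to integer
none
```

Request:
{"op": "move_arm", "data": {
  "increments": "1 1.5 -5 0 0 0 120;0.5 1 -5 0 0 0 120;0 0 -5 0 0 0 120;0 0 -4 0 0 0 120;0 0 -3 0 0 0 120;0 0 -2 0 0 0 120;0 0 -1 0 0 0 120;0 0 0 0 0 0 120"
}}

```text
time: 14.95
position: [0.5099, 0.1391, 0.0493]
tool_rot: [-2.007, -2.417, 0.001]
ft_force: [0.8, -0.2, -1.6]
grip_width: 0.679
grip_force: 50.0
```

Run:
```python
from bench import ctrl
from h import *
print(*tool(ctrl.get_state()))
p=ctrl.get_image("scene");C=cloud(p);m=sil(ctrl,p,"tile",np.array([.497,.21]),.06)
if m is not None:
    print(measure(p,m,.07))
    m=cv2.erode(m.astype(np.uint8),np.ones((3,3)))>0
    Q=C[m];Q=Q[abs(Q[:,2]-.07)<.02];A=np.c_[Q[:,:2]-[.498,.2],np.ones(len(Q))]
    print("plane",np.linalg.lstsq(A,Q[:,2],rcond=None)[0],len(Q))
cv2.imwrite("pics/f.png",cv2.resize(p["frame"][220:340,290:450,::-1],None,fx=4.5,fy=4.5,interpolation=cv2.INTER_CUBIC))
```

```text
[509.9 139.1  49.3] yaw(y) 10.6 z [-0. -0. -1.] t 14.95 F [ 0.8 -0.2 -1.6] w 0.679 49.99410331249237
(array([495.1, 223. ]), array([150.1,  67.5]), -79.2, 'zmed', 68.5)
plane [0.0242218  0.00136504 0.0688301 ] 656
```

View pics/f.png

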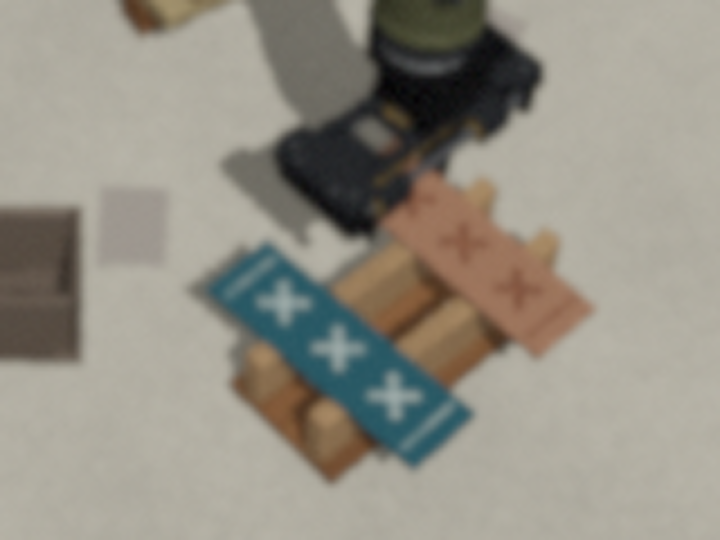

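The tile is now just over both rails at about (490,265) px, level and parallel to the glazed tile. I lower it gently.

Request:
{"op": "move_arm", "data": {
  "increments": "0 -0.5 -0.7 0 0 0 120;0 0 -0.6 0 0 0 120;0 0 -0.6 0 0 0 120;0 0 -0.6 0 0 0 120;0 0 -0.5 0 0 0 120;0 0 0 0 0 0 120;0 0 0 0 0 0 120;0 0 0 0 0 0 120"
}}

```text
time: 15.72
position: [0.5101, 0.1387, 0.0466]
tool_rot: [2.007, 2.417, 0.0]
ft_force: [1.2, 0.1, -1.3]
grip_width: 0.68
grip_force: 50.0
```

Request:
{"op": "move_arm", "data": {
  "increments": "0 0 -0.5 0 0 0 120;0 0 -0.3 0 0 0 120;0 0 -0.2 0 0 0 120;0 0 -0.2 0 0 0 120;0 0 0 0 0 0 120;0 0 0 0 0 0 120;0 0 0 0 0 0 120;0 0 0 0 0 0 120"
}}

```text
time: 16.38
position: [0.5102, 0.1386, 0.0455]
tool_rot: [2.007, 2.417, 0.0]
ft_force: [0.6, 0.2, -0.3]
grip_width: 0.676
grip_force: 50.0
```

Request:
{"op": "move_arm", "data": {
  "increments": "0 0 -0.3 0 0 0 120;0 0 -0.3 0 0 0 120;0 0 -0.2 0 0 0 120;0 0 0 0 0 0 120;0 0 0 0 0 0 120;0 0 0 0 0 0 120;0 0 0 0 0 0 120;0 0 0 0 0 0 120"
}}

```text
time: 17.05
position: [0.5102, 0.1386, 0.0448]
tool_rot: [2.007, 2.417, 0.0]
ft_force: [-1.3, -2.3, 3.8]
grip_width: 0.673
grip_force: 50.0
```

Upward force shows contact with the rails. I relax the grip and then open slowly.

Request:
{"op": "move_arm", "data": {
  "increments": "0 0 -0.3 0 0 0 120;0 0 0 0 0 0 120;0 0 0 0 0 0 120;0 0 0 0 0 0 120;0 0 0 0 0 0 120;0 0 0 0 0 0 120;0 0 0 0 0 0 120;0 0 0 0 0 0 120",
  "grip_force": 6
}}

```text
time: 17.72
position: [0.5102, 0.1386, 0.0444]
tool_rot: [2.007, 2.416, 0.0]
ft_force: [-0.0, -1.7, 3.8]
grip_width: 0.686
grip_force: 6.0
```

Request:
{"op": "move_arm", "data": {
  "increments": "0 0 0 0 0 0 80;0 0 0 0 0 0 75;0 0 0 0 0 0 60;0 0 0 0 0 0 50;0 0 0 0 0 0 30;0 0 0 0 0 0 0;0 0 0 0 0 0 0;0 0 0 0 0 0 0"
}}

```text
time: 18.38
position: [0.51, 0.1387, 0.0442]
tool_rot: [2.007, 2.417, -0.0]
ft_force: [0.3, 0.2, -0.7]
grip_width: 0.976
grip_force: 0.0
```

Request:
{"op": "move_arm", "data": {
  "increments": "0 0 0 0 0 0 0;0 0 5 0 0 0 0;0 0 15 0 0 0 0;0 0 25 0 0 0 0;0 0 30 0 0 0 0;0 0 30 0 0 0 0;0 0 30 0 0 0 0;0 0 30 0 0 0 0"
}}

```text
time: 19.05
position: [0.5099, 0.1384, 0.2112]
tool_rot: [2.008, 2.416, 0.001]
ft_force: [1.4, 0.7, -0.7]
grip_width: 1.003
grip_force: 0.0
```

Request:
{"op": "move_arm", "data": {
  "increments": "0 -40 0 0 0 0 0;0 -40 0 0 0 0 0;0 -40 0 0 0 0 0;0 -40 0 0 0 0 0;0 -40 0 0 0 0 0;0 -40 0 0 0 0 0;0 -40 0 0 0 0 0;0 -20 0 0 0 0 0"
}}

```text
time: 19.72
position: [0.5089, -0.1675, 0.2103]
tool_rot: [2.013, 2.409, -0.001]
ft_force: [0.6, -0.3, 0.1]
grip_width: 1.003
grip_force: 0.0
```

```bash
python3 - <<'E'
from bench import ctrl
from h import *
print(*tool(ctrl.get_state()))
for n in ("scene","top"):
    p=ctrl.get_image(n);C=cloud(p)
    for nm,c in (("tile",[.497,.2]),("glazed_tile",[.617,.227])):
        m=sil(ctrl,p,nm,np.array(c),.06)
        if m is not None:
            e=cv2.erode(m.astype(np.uint8),np.ones((3,3)))>0
            Q=C[e];Q=Q[abs(Q[:,2]-.066)<.02];A=np.c_[Q[:,:2]-c,np.ones(len(Q))]
            print(n,nm,measure(p,m,.066),"plane",np.linalg.lstsq(A,Q[:,2],rcond=None)[0].round(3))
    if n=="top": cv2.imwrite("pics/g.png",cv2.resize(p["frame"][90:260,120:420,::-1],None,fx=2.6,fy=2.6,interpolation=cv2.INTER_CUBIC))
E
python3 rack.py
```

```text
[ 508.9 -167.5  210.3] yaw(y) 10.2 z [ 0.001 -0.002 -1.   ] t 19.72 F [ 0.6 -0.3  0.1] w 1.003 0.0
scene tile (array([498.5, 203.2]), array([189.3,  63.4]), -77.4, 'zmed', 65.9) plane [0.021 0.017 0.066]
scene glazed_tile (array([619.9, 230.3]), array([189. ,  64.1]), -77.7, 'zmed', 66.1) plane [0.012 0.003 0.066]
top tile (array([499. , 201.4]), array([188.8,  60.6]), -78.3, 'zmed', 66.5) plane [-0.    -0.001  0.066]
top glazed_tile (array([617.6, 226.2]), array([193.8,  64.5]), -77.5, 'zmed', 66.1) plane [-0.004 -0.002  0.066]
top 986 [550.7 210.1  10.4] 8.14 x pct [-113.5 -112.2  113.2  114.7]
  rail 1 264 slope deg 0.04 y 30.3
  rail -1 267 slope deg -0.15 y -30.5
  glazed (array([617.2, 227.7]), array([195.2,  63. ]), -76.9, 'zmed', 66.2)
outline local:Traceback (most recent call last):
  File "rack.py", line 8, in <module>
    g=cv2.dilate(g.astype(np.uint8),np.ones((3,3)))>0
                 ^^^^^^^^
AttributeError: 'NoneType' object has no attribute 'astype'
```

View pics/g.png

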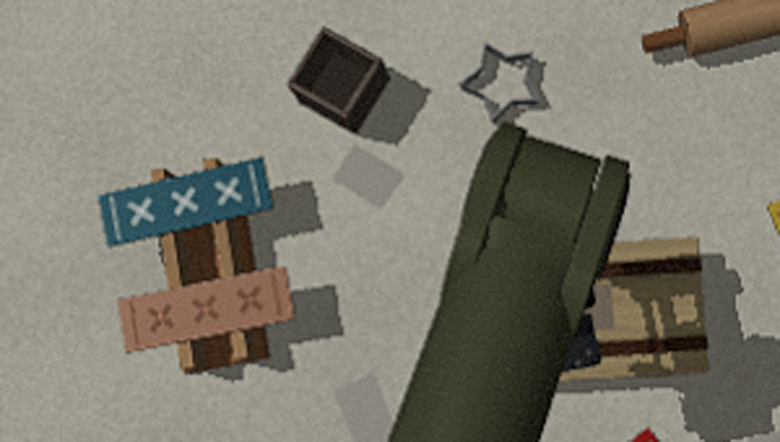

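The final view shows the tile flat across both rails at about (205,310) px, parallel to the glazed tile. It lies about 1–2 mm from the middle of the bay, and nothing else has moved. I hand the job in.

```bash
python3 -c "
from bench import ctrl
print(ctrl.close_job())"
```

```text
the job is handed in; nothing more can be done
None
```

The bisque tile lies flat across both rails, about 1–2 mm from the middle of the empty bay and parallel to the glazed tile (within about 1°, as measured), and the job is handed in at about 20 s of the 58 s allowed.

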